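# Mesh a tap cartridge with its valve and hold it down

### The job

Take the grey tap cartridge out of the clear tray, turn it until the four splines on its foot mesh with the cross-shaped socket in the top of the square brass valve body, and slide it fully home, so that its flange sits down on the brass against the push of the sprung rubber seat inside. Keep pressing it down and finish like that, with the gripper still on the cartridge: if you let go, the spring lifts it again. Leave the elbow, the shower head, the wrench and the clip box where they are.

Things in the scene. Friction and masses are not known exactly. Their poses are not given: they have to be found in the camera images.
- cartridge: grey tap cartridge, about 90 g, upright in the tray. Origin: centre of underside; z up, x, y along its splines. Upward: foot 0-18 mm, a cross of two bars 6 mm wide, 26 mm long, with a rounded underside (3 mm radius); round flange 38 mm wide, 18-24 mm; square head 26 x 26 mm (faces square to x, y), 24-62 mm, to grip; steel stem 9 mm, 62-76 mm. Fits at any of four quarter turns.
- cartridge_head (a point): point on the cartridge's axis 48 mm above its underside, a good height to grip the square head
- tray: clear acrylic open tray, 130 (x) x 150 (y) x 14 mm high, walls and floor 4 mm, fixed to the shelf. Origin: centre of its underside. It lies on the left or the right side, the valve on the other.
- valve: square brass valve body, fixed: block 56 x 56 mm, flat top 64 mm above the shelf, on an 80 x 80 x 8 mm steel plate; pipe stubs reach 56 mm out along +y and -y, 24 mm up. Origin: centre of underside; x, y square to its sides. Socket in the top: a cross of two slots along x and y, 7.6 mm wide, 28 mm long. Yaw varies.
- valve_mouth (a point): centre of the socket's mouth, in the flat top of the valve; axes as valve. Home, the cartridge's underside lies 18 mm below this point and its flange rests on the brass.
- seat (a joint): how far the black rubber seat in the socket is pressed down, m. 0: up, 11 mm below the mouth. The spring pushes up with 4.8 N at 0 and 0.6 N more per mm; with the cartridge fully home it reads 0.007 (about 9 N). The cartridge's weight alone does not press it.
- elbow: white PVC pipe elbow, about 66 x 66 x 40 mm, loose, lying flat; origin under its bend, arms along its +x and +y to 46 mm. Leave it.
- shower_head: chrome shower head, 80 mm diameter, 58 mm tall, loose, face down; origin at the centre of its underside. Leave it.
- wrench: steel adjustable wrench lying along its x, from -85 to +73 mm of its origin, 35 mm wide and 10 mm high, loose. Leave it.
- clip_box: small closed plastic box, hinged, with a spring clip, 82 (x) x 122 (y) x 45 mm high, loose; origin at the centre of its underside. Leave it.

How it is judged:
By the outcome, as a careful person would: the job done as asked, in the order asked, and still so for the second after the job is handed in, while the arm keeps its last pose, push and grip.
It also fails if it takes over 40 s, if anything falls off the work surface, if the arm or the gripper's body presses on something with over 40 N, if the wrist force passes 120 N, or if a joint passes its speed limit or range.

### The arm

A 7-joint arm with a two-finger parallel gripper is mounted at the origin on the work surface. World frame = base frame: x ahead of the robot, y to its left, z up, the work surface at z = 0. Lengths are in m, angles in rad, forces in N, time in s.
With the tool pointing down it reaches from about 0.35 to 0.9 m from the base axis. Payload 8.1 kg.
Tool frame: the origin (TCP) lies at the very end of the fingers, on their centre line; the grasp point (between the pads) lies 19 mm behind it; x points along the fingers, y is the direction in which the jaws open and shut, and the axes are right-handed (so a half turn about x gives the same grasp; the last joint's range is limited). The gripper opens to 92 mm and grips with 3 to 60 N. Pads are 19 mm wide; open, the fingers measure 130 mm over their backs; the gripper's body (75 mm by 190 mm) begins 47 mm behind the grasp point.
Start: joints at [-1.224, 0.434, 0.025, 1.573, -0.012, 1.134, -0.075], TCP at [0.272, 0.563, 0.227] pointing down, gripper open.
Joint ranges: [-2.62, 2.62], [-0.44, 2.09], [-1.27, 1.32], [0.08, 2.57], [-1.32, 4.46], [0.12, 2], [-2.74, 2.74]. Speed limits (rad/s): [2.22, 2.22, 3.01, 3.01, 3.14, 3.14, 3.14].

### API

Orientations are given as a rotation vector (axis times angle).
In Python, from cell import arm gives the robot as it stands.
- The arm moves only by the tool servo_tool, never from a script. Its argument "plan" is a list of rows, each a list of 2 entries, a list of its own where there are three numbers: the shift along the world's x, y, z in cm, then the turn, a rotation vector about the world's x, y, z in degrees. A call has 1 to 12 rows; each row is the pose to reach, as a shift and turn from the pose measured when the call began; what a row does not reach only later rows make up. A row lasts 1/10 s, in which the tool goes at most 50 mm and 8.59 degrees, less where a joint would pass 70% of its speed; a pose out of reach is approached as far as the arm can. A call with a gripper value outside its range is refused whole. "grip" is the opening, from 0 (shut) to 1 (fully open), set as the call begins (left out, the last holds). The fingers move at their own pace and stop on an object; "squeeze" is the grip in N (left out, the last holds). Time passes only in rows, so rows that repeat a pose let the fingers close. It gives the time, the measured TCP pose, the force and the opening at its end, in the units of the state.
- arm.observe(): the state, without advancing time (a new reading comes with each control period).
- arm.get_image(name): name is "scene" or "side" or "wrist"; returns a dict with "frame" (400x640x3 uint8, blue, green, red), "fx", "fy", "cx", "cy" (pixels), "position" and "rotation" of the camera in the world. Camera axes: x right, y down, z forward; pixel columns grow to the right and rows downward; lengths in m; the calibration is good to about 2 mm. A picture is of the moment at which its call begins. There is no depth.
- arm.sign_off(): hands the job in, once; it reports no verdict.
Trained networks look in a picture, given as the dict that the camera call returned (one of the last four; its "shot" number tells which), for a name from the list of things; names that differ only in an ending like _2 or _b are one class to them, and where a whole thing is asked for, a point or a joint stands for the part that bears it (a point fixed in the world has none). Each returns a list of dicts, best first, with "score" (0 to 1); they miss things now and then, are a little off and sometimes report something else, mostly with a low value. They report only what shows in the picture. A call takes as long as a camera call.
- arm.search_frame(picture, query): "at" ([column, row] in pixels, amid what is visible of it).
- arm.trace(picture, query): "pixels" (400x640 bool, what is visible of it) and "at" ([column, row] in pixels, amid what is visible of it).
The state is a dict: "clock": time; "joints": joint angles; "dq": joint speeds; "joint_efforts": joint torques, N m; "position": TCP position; "ee_rot": TCP orientation; "force": force on the tool from outside, world axes, zero at the start; "ft_torque": the same for the moment, N m; "width": opening from 0.0 (shut) to 1.0 (fully open).
Only numpy, scipy, OpenCV 4.12 (cv2) and the standard library are available. Lean on these libraries where they do the work, as an engineer would, in place of code of your own. Each camera call takes 0.05 s, during which the arm holds its last target.

## Working session

There is one attempt and no reset: what is moved stays moved. The work goes in short steps, Python scripts to look and compute and a tool call to move; the robot and the scene stay as the last step left them, time stands still between calls to the robot, and variables do not carry over. Pictures are saved under pics/ and viewed, and the job is handed in when it is done.

Besides the shell and the picture viewer there is one more tool, called after ">>>" as name([rows], argument=value, ...), one row to a line, values as JSON. servo_tool: Moves the arm, as the interface text tells. Its arguments: {"type":"object","properties":{"plan":{"type":"array","items":{"type":"array"}},"grip":{"type":"number"},"squeeze":{"type":"number"}},"required":["plan"]}

```bash
ls; mkdir -p pics
python3 - <<'E'
from cell import arm
import cv2,numpy as np
s=arm.observe()
for k in s: print(k,np.round(s[k],3))
for n in ["scene","side","wrist"]:
    p=arm.get_image(n); cv2.imwrite(f"pics/{n}0.png",p["frame"])
    print(n,p["fx"],p["cx"],p["cy"],np.round(p["position"],3),np.round(p["rotation"],3).tolist())
    for q in ["cartridge","cartridge_head","valve","valve_mouth","tray","elbow","shower_head","wrench","clip_box"]:
        r=arm.search_frame(p,q)
        print(q,[(np.round(d["at"]).tolist(),round(d["score"],2)) for d in r[:2]])
E
```

```text
pics
clock 0.0
joints [-1.224  0.435  0.025  1.574 -0.012  1.134 -0.075]
dq [ 0.001 -0.001  0.     0.001  0.    -0.     0.001]
joint_efforts [ 1.0000e-03 -6.6787e+01  9.8500e-01 -3.1445e+01 -6.1000e-02  4.3000e-02
  0.0000e+00]
position [0.272 0.562 0.226]
ee_rot [ 0.352  1.542 -0.354]
force [-0.815 -1.02   0.077]
ft_torque [ 0.041 -0.062 -0.004]
width 1.004
scene 417.7522351771052 322.5542325301346 194.99552694468284 [0.941 0.314 0.819] [-1.198, -2.536, 0.773]
cartridge [([291.0, 158.0], 0.64)]
cartridge_head [([293.0, 154.0], 0.66), ([356.0, 174.0], 0.23)]
valve [([399.0, 247.0], 0.59), ([293.0, 156.0], 0.26)]
valve_mouth [([398.0, 244.0], 0.58)]
tray [([287.0, 154.0], 0.84)]
elbow [([307.0, 230.0], 0.84)]
shower_head [([355.0, 313.0], 0.6)]
wrench [([356.0, 177.0], 0.64)]
clip_box [([268.0, 246.0], 0.69)]
side 376.8432733684093 316.8865296889656 202.09235339726374 [0.192 0.458 0.622] [-0.93, 2.478, -1.112]
cartridge [([382.0, 199.0], 0.56)]
cartridge_head [([378.0, 193.0], 0.83)]
valve [([274.0, 283.0], 0.66)]
valve_mouth [([269.0, 283.0], 0.79)]
tray [([395.0, 209.0], 0.9)]
elbow []
shower_head [([209.0, 245.0], 0.56)]
wrench [([368.0, 262.0], 0.84)]
clip_box [([283.0, 184.0], 0.72)]
wrist 319.1439561083465 315.49481612118547 199.88646206201136 [0.21  0.594 0.386] [2.469, 1.55, 0.203]
cartridge []
cartridge_head []
valve []
valve_mouth []
tray []
elbow []
shower_head []
wrench []
clip_box []
```

View images.

View pics/scene0.png

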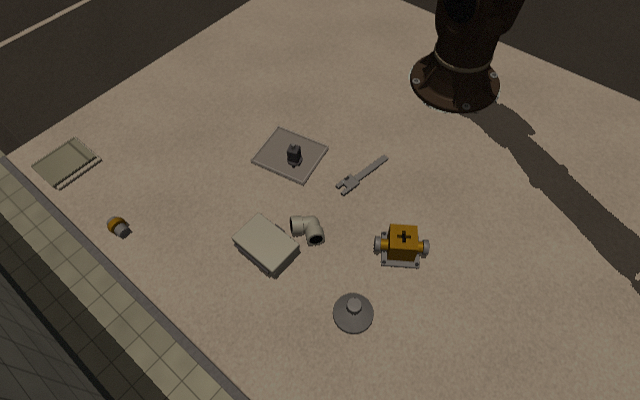

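View pics/side0.png

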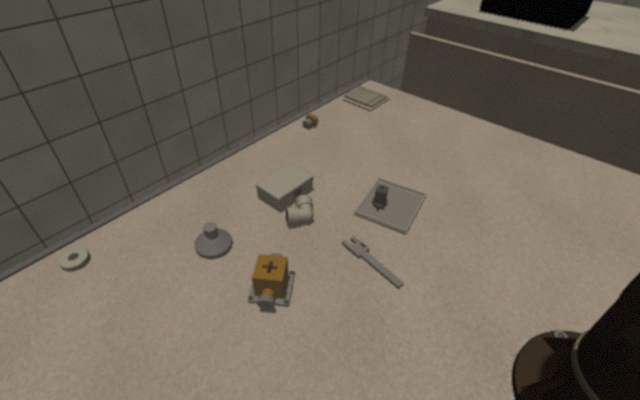

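View pics/wrist0.png

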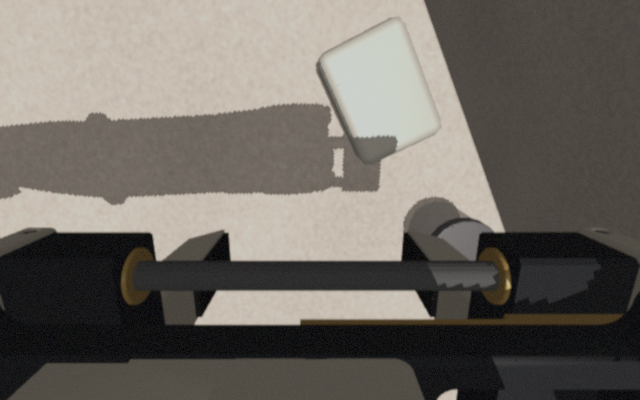

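```bash
cat > h.py <<'E'
from cell import arm
import cv2,numpy as np
from scipy.spatial.transform import Rotation as R
def RM(p):
    r=np.array(p["rotation"]); return r if r.shape==(3,3) else R.from_rotvec(r).as_matrix()
def ray(p,uv):
    d=np.array([(uv[0]-p["cx"])/p["fx"],(uv[1]-p["cy"])/p["fy"],1.]); return np.array(p["position"]),RM(p)@d
def onz(p,uv,z):
    o,d=ray(p,uv); return o+d*(z-o[2])/d[2]
def proj(p,X):
    c=(np.atleast_2d(X)-np.array(p["position"]))@RM(p)
    return np.c_[p["fx"]*c[:,0]/c[:,2]+p["cx"],p["fy"]*c[:,1]/c[:,2]+p["cy"]]
def tri(p1,u1,p2,u2):
    o1,d1=ray(p1,u1);o2,d2=ray(p2,u2)
    t=np.linalg.lstsq(np.c_[d1,-d2],o2-o1,rcond=None)[0]
    a=o1+d1*t[0];b=o2+d2*t[1]; return (a+b)/2,np.linalg.norm(a-b)
def crop(p,c,h,k,name):
    x,y=int(c[0]),int(c[1]); f=p["frame"][max(0,y-h):y+h,max(0,x-h):x+h]
    cv2.imwrite(name,cv2.resize(f,None,fx=k,fy=k,interpolation=cv2.INTER_CUBIC))
E
python3 - <<'E'
from h import *
a=arm.get_image("scene");b=arm.get_image("side")
np.set_printoptions(precision=4,suppress=True)
print("tcp proj",proj(a,arm.observe()["position"]),proj(b,arm.observe()["position"]))
for q,u,v in [("mouth",(404,236),(270,267)),("headtop",(294,147),(381,187))]:
    print(q,tri(a,u,b,v))
print("tray 0",[onz(a,u,.014)[:2] for u in [(279,128),(328,147),(305,183),(251,160)]])
print("tray 0",[onz(b,u,.014)[:2] for u in [(390,180),(426,192),(407,229),(356,209)]])
for q,z in [("cartridge",.03),("tray",.01),("elbow",.02),("shower_head",.02),("wrench",.005),("clip_box",.03)]:
    for p in (a,b):
        r=arm.search_frame(p,q)
        if r: print(q,onz(p,r[0]["at"],z),round(r[0]["score"],2))
crop(a,(294,155),40,7,"pics/a1.png");crop(b,(385,200),40,7,"pics/b1.png")
crop(a,(404,245),40,7,"pics/a2.png");crop(b,(270,275),40,7,"pics/b2.png")
f=lambda s:np.hstack([cv2.imread(f"pics/{x}{s}.png")[:560,:560] for x in "ab"])
im=np.vstack([f(1),f(2)]);cv2.imwrite("pics/m1.png",cv2.resize(im,(600,600)))
E
```

```text
tcp proj [[707.425  210.0994]] [[107.8985 683.5411]]
mouth (array([0.5371, 0.1776, 0.0649]), np.float64(8.708833218008495e-06))
headtop (array([ 0.508 , -0.1467,  0.0731]), np.float64(0.0008875953544043697))
tray 0 [array([ 0.4501, -0.2566]), array([ 0.4198, -0.1175]), array([ 0.5391, -0.0899]), array([ 0.5706, -0.2382])]
tray 0 [array([ 0.5403, -0.2507]), array([ 0.4467, -0.2701]), array([ 0.4158, -0.1259]), array([ 0.5407, -0.1028])]
cartridge [ 0.5004 -0.1475  0.03  ] 0.72
cartridge [ 0.5111 -0.1558  0.03  ] 0.86
tray [ 0.5038 -0.1807  0.01  ] 0.74
tray [ 0.4772 -0.1718  0.01  ] 0.89
elbow [0.6308 0.0012 0.02  ] 0.74
elbow [ 0.6267 -0.0008  0.02  ] 0.56
shower_head [0.7144 0.1834 0.02  ] 0.56
shower_head [0.7025 0.1951 0.02  ] 0.6
wrench [ 0.4471 -0.0146  0.005 ] 0.63
wrench [0.4406 0.0005 0.005 ] 0.8
clip_box [ 0.7154 -0.0467  0.03  ] 0.86
clip_box [ 0.7167 -0.0356  0.03  ] 0.68
```

View pics/m1.png

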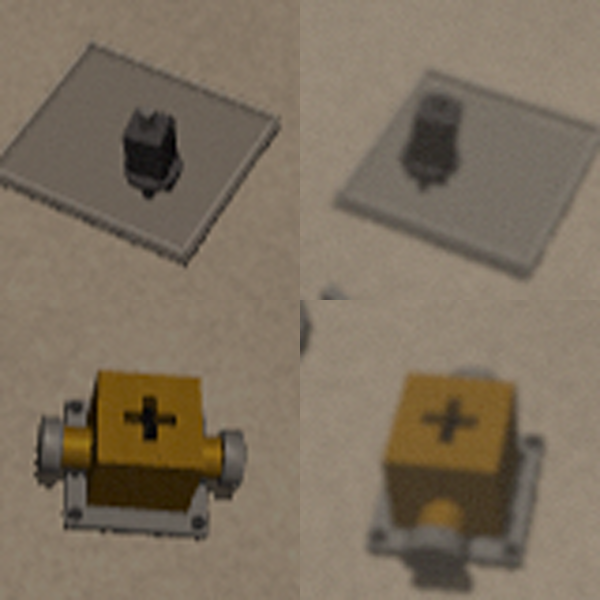

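Run:
```python
from h import *
np.set_printoptions(precision=4,suppress=True)
s=arm.observe();p=arm.get_image("wrist")
T=R.from_rotvec(s["ee_rot"]).as_matrix();print(T)
print("cam in tool",T.T@(np.array(p["position"])-s["position"]));print(T.T@RM(p))
for z in (.226,.1,.05,0): print(z,proj(p,np.r_[np.array(s["position"])[:2],z]), onz(p,(320,200),z)-s["position"])
```

```text
[[ 0.      0.4349  0.9005]
 [ 0.0001  0.9005 -0.4349]
 [-1.      0.0001  0.    ]]
cam in tool [-0.1595  0.0008 -0.0691]
[[-0.0004 -0.2567  0.9665]
 [ 1.      0.0005  0.0006]
 [-0.0006  0.9665  0.2567]]
0.226 [[313.8339 247.233 ]] [-0.0224  0.0144 -0.0008]
0.1 [[314.452  192.5734]] [ 0.0086  0.0016 -0.1268]
0.05 [[314.5755 181.6496]] [ 0.0209 -0.0035 -0.1768]
0 [[314.6685 173.4259]] [ 0.0332 -0.0086 -0.2268]
```

>>> servo_tool([
  [[26.5, -38.4, -2], [0, 0, -46]],
  [[26.5, -38.4, -2], [0, 0, -46]],
  [[26.5, -38.4, -2], [0, 0, -46]],
  [[26.5, -38.4, -2], [0, 0, -46]],
  [[26.5, -38.4, -2], [0, 0, -46]],
  [[26.5, -38.4, -2], [0, 0, -46]],
  [[26.5, -38.4, -2], [0, 0, -46]],
  [[26.5, -38.4, -2], [0, 0, -46]],
  [[26.5, -38.4, -2], [0, 0, -46]],
  [[26.5, -38.4, -2], [0, 0, -46]],
  [[26.5, -38.4, -2], [0, 0, -46]],
  [[26.5, -38.4, -2], [0, 0, -46]],
], grip=1)

```text
clock: 3.45
position: [0.5365, 0.1793, 0.2067]
ee_rot: [0.972, 1.344, -0.972]
force: [0.6, -0.1, -0.8]
width: 0.999
```

Run:
```python
from h import *
np.set_printoptions(precision=4,suppress=True)
s=arm.observe();p=arm.get_image("wrist");print(s["position"],s["dq"],s["clock"])
import pickle;pickle.dump((p,s),open("w1.pkl","wb"))
cv2.imwrite("pics/w1.png",p["frame"])
r=arm.trace(p,"valve_mouth");print([(d["at"],d["score"],onz(p,d["at"],.064)) for d in r])
r=arm.search_frame(p,"valve_mouth");print([(d["at"],d["score"],onz(p,d["at"],.064)) for d in r])
```

```text
[0.5365 0.1793 0.2067] [-0.0285 -0.0038 -0.022   0.0047  0.      0.     -0.0021] 3.45
[([313.6, 179.5], 0.96, array([0.5322, 0.1882, 0.064 ]))]
[([314.3, 178.8], 0.6, array([0.5326, 0.1891, 0.064 ]))]
```

View pics/w1.png

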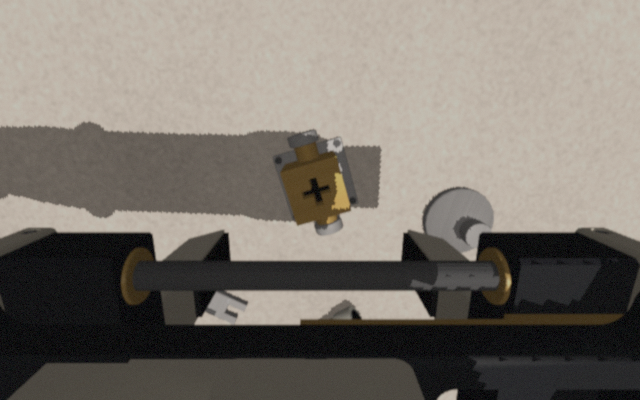

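Run:
```python
from h import *
import pickle
np.set_printoptions(precision=4,suppress=True)
p,s=pickle.load(open("w1.pkl","rb"))
crop(p,(316,185),50,6,"pics/w1c.png")
g=cv2.cvtColor(p["frame"],cv2.COLOR_BGR2GRAY)[174:204,301:332];print(g[::2,::1])
m=np.zeros((400,640),bool); m[175:204,302:331]=g[1:30,1:30]<45
v,u=np.nonzero(m);print(len(u),u.mean(),v.mean())
P=np.array([onz(p,x,.064) for x in zip(u,v)])[:,:2];c=P.mean(0);d=P-c
z=d[:,0]+1j*d[:,1];print(c,np.degrees(np.angle((z**4).sum()))/4,abs(z).max())
```

```text
[[74 72 73 72 72 69 71 75 72 72 71 73 75 73 73 73 73 71 74 72 72 74 70 71
  75 76 72 74 73 73 70]
 [69 71 74 71 71 71 73 72 71 75 75 75 69 72 69 69 73 71 73 72 75 74 74 72
  70 73 73 72 72 74 78]
 [72 72 69 72 72 72 74 73 68 63 56 49 45 38 34 58 70 72 70 72 71 71 76 73
  73 77 73 74 74 72 75]
 [73 71 75 70 73 73 73 61 51 39 24 17 15 15 19 41 67 72 73 74 75 76 76 74
  75 72 71 73 73 73 74]
 [71 72 71 74 74 72 72 68 61 45 30 16 19 14 13 24 50 67 71 71 70 73 70 75
  71 73 72 72 74 70 71]
 [74 72 69 72 73 73 72 72 65 54 37 15 10 17  8  3 31 61 72 74 75 75 73 69
  70 66 58 64 70 74 73]
 [74 69 73 75 74 74 71 75 72 60 46 24 19 19 15 22 16 43 59 61 57 49 45 36
  32 26 22 40 59 69 75]
 [74 72 73 72 74 74 71 74 72 60 38 18 14 19 20 11  8 23 19 20 19  9 15 18
  14 23 25 31 44 63 70]
 [69 69 72 71 69 59 52 50 47 36 18 12 10 13  4  7 13  9 10 23 24 30 35 44
  45 47 52 56 52 66 69]
 [64 60 50 27 27 24 11 12 19 14  6 24 25 14 13 11 15 22 29 38 48 51 53 55
  57 60 63 62 64 63 69]
 [69 56 47 31 19 22 29 33 37 42 45 45 43 35 17 17 15 18 21 30 51 67 68 71
  71 71 75 71 72 70 74]
 [72 65 56 49 46 52 54 54 56 56 56 58 56 47 32 19  6 14 22 26 46 64 72 69
  73 73 72 72 74 69 72]
 [74 70 62 58 60 60 66 66 68 71 72 72 70 56 40 12 22 15 14 11 25 56 67 72
  72 71 73 71 71 72 72]
 [73 75 73 73 72 72 71 74 70 72 75 71 68 61 50 29 20 21 15 28 35 49 68 70
  72 74 72 72 71 70 69]
 [73 72 74 69 74 72 72 73 68 73 69 69 70 68 55 49 46 44 45 51 51 58 67 70
  72 70 71 73 71 70 73]]
243 315.8065843621399 189.93827160493828
[0.5374 0.1791] 34.28574199362776 0.012944206571841584
```

View pics/w1c.png

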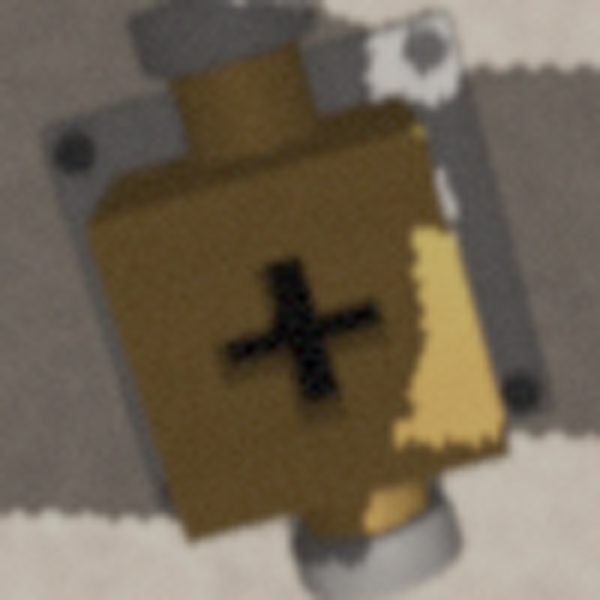

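```bash
cat >> h.py <<'E'
def fitcross(p,c0,z,thr,h=0.028,bar=.0076,ln=.028,win=15):
    """mouth cross pose by matching a blurred rendered cross to (gray<thr) soft mask"""
    from scipy.optimize import minimize
    g=cv2.GaussianBlur(cv2.cvtColor(p["frame"],cv2.COLOR_BGR2GRAY).astype(np.float32),(0,0),.7)
    u0,v0=[int(round(x)) for x in c0]; lo,hi=thr
    S=np.clip((hi-g)/(hi-lo),0,1)[v0-win:v0+win+1,u0-win:u0+win+1]
    k=8
    def render(q):
        c,sn=np.cos(q[2]),np.sin(q[2]); M=np.array([[c,-sn],[sn,c]])
        b,l=bar/2,ln/2; im=np.zeros(((2*win+1)*k,)*2,np.uint8)
        for a,d in ((l,b),(b,l)):
            X=np.array([[a,d],[-a,d],[-a,-d],[a,-d]])@M.T+q[:2]
            uv=(proj(p,np.c_[X,np.full(4,z)])-[u0-win,v0-win]+.5)*k-.5
            cv2.fillConvexPoly(im,np.round(uv*16).astype(np.int32),255,shift=4)
        return cv2.GaussianBlur(cv2.resize(im,(2*win+1,)*2,interpolation=cv2.INTER_AREA).astype(np.float32)/255,(0,0),.9)
    f=lambda q:((render(np.r_[q[0]/1000+x0,q[1]/1000+y0,q[2]/20])-S)**2).sum()
    x0,y0=onz(p,c0,z)[:2]; best=None
    for a in np.radians(range(0,90,10)):
        r=minimize(f,[0,0,a*20],method="Nelder-Mead",options=dict(initial_simplex=np.array([[0,0,a*20],[1,0,a*20],[0,1,a*20],[0,0,a*20+2]])))
        if best is None or r.fun<best.fun: best=r
    q=best.x; return x0+q[0]/1000,y0+q[1]/1000,np.degrees(q[2]/20)%90,best.fun
E
python3 - <<'E'
from h import *
import pickle
np.set_printoptions(precision=4,suppress=True)
p,s=pickle.load(open("w1.pkl","rb"))
for thr in ((30,70),(50,70),(20,70)): print(fitcross(p,(316,189),.064,thr))
C=np.array([(90,228),(418,130),(508,452),(190,540)])/6+[266,135]-.4
Q=np.array([onz(p,c,.064)[:2] for c in C]);print(Q,Q.mean(0))
e=np.roll(Q,-1,0)-Q;print(np.linalg.norm(e,axis=1),np.degrees(np.arctan2(e[:,1],e[:,0]))%90)
a=arm.get_image("scene");print(fitcross(a,(404,236),.064,(30,70)))
g=cv2.cvtColor(a["frame"],cv2.COLOR_BGR2GRAY)[226:246,394:414];print(g[::2])
E
```

```text
(np.float64(0.5378620663142747), np.float64(0.1781192223169845), np.float64(34.356491674943555), np.float64(24.90869903564453))
(np.float64(0.5377991573158195), np.float64(0.17803355433373946), np.float64(34.60297400378934), np.float64(7.237613677978516))
(np.float64(0.5377782164013633), np.float64(0.1781270527228065), np.float64(34.87329988704499), np.float64(39.59326934814453))
[[0.5001 0.1847]
 [0.5447 0.2159]
 [0.5761 0.1705]
 [0.531  0.1395]] [0.538  0.1776]
[0.0544 0.0552 0.0548 0.0548] [34.9298 34.7222 34.4772 34.3548]
(np.float64(0.5384828097307188), np.float64(0.17849512788128538), np.float64(34.28823186696137), np.float64(387.759033203125))
[[42 37 39 37 39 37 40 42 35 39 38 42 41 41 40 39 38 43 34 37]
 [39 38 39 39 38 41 38 39 42 42 37 38 39 41 39 37 38 38 39 37]
 [42 39 36 40 34 39 41 42 38 41 38 37 40 38 39 41 39 37 42 36]
 [39 43 42 39 40 36 42 40 36 35 36 31 39 40 40 37 39 38 37 39]
 [35 39 38 37 33 34 38 41  9  2 14 26 41 39 39 38 39 37 37 37]
 [37 39 40 30 36 35 37 18  2  2  3 31 35 36 30 39 28 44 39 38]
 [41 40 38 36 35 28 31 32 10  0  3 18 27 34 33 35 30 40 40 41]
 [38 33 36 36 37 33 40 41  7  6  2 18 43 42 41 39 40 35 37 39]
 [95 96 95 75 34 39 37 39 17 17 23 30 43 38 41 38 42 37 40 40]
 [93 93 91 92 92 96 71 73 74 38 35 38 39 42 41 38 42 39 34 38]]
```

>>> servo_tool([
  [[-2.8, -32.6, 0], [0, 0, -34]],
  [[-2.8, -32.6, 0], [0, 0, -34]],
  [[-2.8, -32.6, 0], [0, 0, -34]],
  [[-2.8, -32.6, 0], [0, 0, -34]],
  [[-2.8, -32.6, 0], [0, 0, -34]],
  [[-2.8, -32.6, 0], [0, 0, -34]],
  [[-2.8, -32.6, 0], [0, 0, -34]],
  [[-2.8, -32.6, 0], [0, 0, -34]],
  [[-2.8, -32.6, 0], [0, 0, -34]],
  [[-2.8, -32.6, 0], [0, 0, -34]],
])

```text
clock: 4.65
position: [0.5084, -0.1434, 0.2066]
ee_rot: [1.406, 1.071, -1.405]
force: [0.8, 1.1, 0.3]
width: 0.998
```

Run:
```python
from h import *
np.set_printoptions(precision=4,suppress=True)
s=arm.observe();p=arm.get_image("wrist");print(s["position"],s["dq"],s["clock"])
import pickle;pickle.dump((p,s),open("w2.pkl","wb"))
cv2.imwrite("pics/w2.png",p["frame"])
r=arm.trace(p,"cartridge");print([(d["at"],d["score"],onz(p,d["at"],.04)) for d in r])
crop(p,r[0]["at"] if r else (315,185),45,6,"pics/w2c.png")
```

```text
[ 0.5084 -0.1434  0.2066] [-0.0077  0.0005 -0.0009  0.0006  0.0023  0.0005  0.002 ] 4.65
[([318.4, 188.3], 0.88, array([ 0.5102, -0.1481,  0.04  ]))]
```

View pics/w2.png

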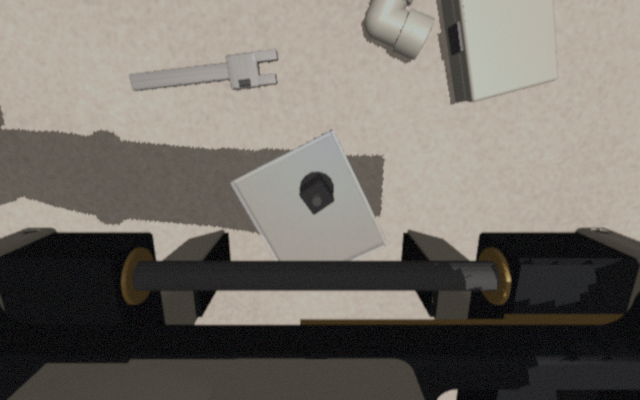

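View pics/w2c.png

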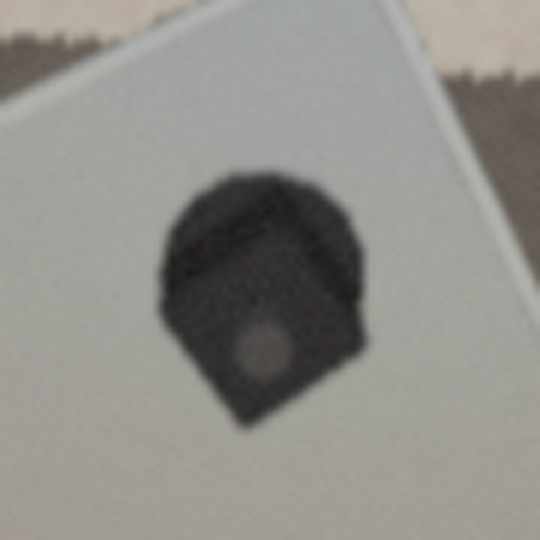

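```bash
cat >> h.py <<'E'
def fitcart(p,c0,z0=.004,win=26,thr=(70,120),start=None,foot=False,deb=None):
    from scipy.optimize import minimize
    g=cv2.cvtColor(p["frame"],cv2.COLOR_BGR2GRAY).astype(np.float32)
    u0,v0=[int(round(x)) for x in c0]; lo,hi=thr
    S=np.clip((hi-g)/(hi-lo),0,1)[v0-win:v0+win+1,u0-win:u0+win+1]
    k=6;t=np.linspace(0,2*np.pi,48)
    def render(q):
        c,sn=np.cos(q[2]),np.sin(q[2]); M=np.array([[c,-sn],[sn,c]]); im=np.zeros(((2*win+1)*k,)*2,np.uint8)
        sq=np.array([[1,1],[-1,1],[-1,-1],[1,-1]])*.013@M.T
        ci=.019*np.c_[np.cos(t),np.sin(t)]; st=.0045*np.c_[np.cos(t),np.sin(t)]
        for X,za,zb in ((sq,.024,.062),(ci,.018,.024),(st,.062,.076)):
            V=np.vstack([np.c_[X+q[:2],np.full(len(X),z0+z)] for z in (za,zb)])
            uv=(proj(p,V)-[u0-win,v0-win]+.5)*k-.5
            h=cv2.convexHull(uv.astype(np.float32))
            cv2.fillConvexPoly(im,np.round(h*16).astype(np.int32),255,shift=4)
        return cv2.GaussianBlur(cv2.resize(im,(2*win+1,)*2,interpolation=cv2.INTER_AREA).astype(np.float32)/255,(0,0),.7)
    x0,y0=start if start is not None else onz(p,c0,z0+.03)[:2]
    f=lambda q:((render(np.r_[q[0]/1000+x0,q[1]/1000+y0,q[2]/20])-S)**2).sum()
    best=None
    for a in np.radians(range(0,90,10)):
        r=minimize(f,[0,0,a*20],method="Nelder-Mead",options=dict(initial_simplex=np.array([[0,0,a*20],[2,0,a*20],[0,2,a*20],[0,0,a*20+2]])))
        if best is None or r.fun<best.fun: best=r
    q=best.x
    if deb:
        rr=render(np.r_[q[0]/1000+x0,q[1]/1000+y0,q[2]/20])
        cv2.imwrite(deb,cv2.resize(np.uint8(255*np.dstack([S,S,rr])),None,fx=8,fy=8,interpolation=0))
    return x0+q[0]/1000,y0+q[1]/1000,np.degrees(q[2]/20)%90,best.fun
E
python3 - <<'E'
from h import *
import pickle
np.set_printoptions(precision=4,suppress=True)
p,s=pickle.load(open("w2.pkl","rb"))
print(fitcart(p,(318,190),deb="pics/d2.png"))
print(onz(p,(316.5,201.0),.08), [onz(p,c,.066)[:2] for c in ((313.8,214.7),(333.8,200.5),(300,194.7))])
T=R.from_rotvec(s["ee_rot"]).as_matrix();print("toolY yaw",np.degrees(np.arctan2(T[1,1],T[0,1])),T[:,0],s["joints"])
E
```

```text
(np.float64(0.5072164975650936), np.float64(-0.15064221379880072), np.float64(17.592817440284264), np.float64(51.42194366455078))
[ 0.5074 -0.1505  0.08  ] [array([ 0.5001, -0.1669]), array([ 0.5228, -0.1581]), array([ 0.4927, -0.1438])]
toolY yaw -15.45563342597379 [-0.      0.0015 -1.    ] [-0.2616  0.3187  0.5679  1.8691 -0.202   1.0109  0.1217]
```

View pics/d2.png

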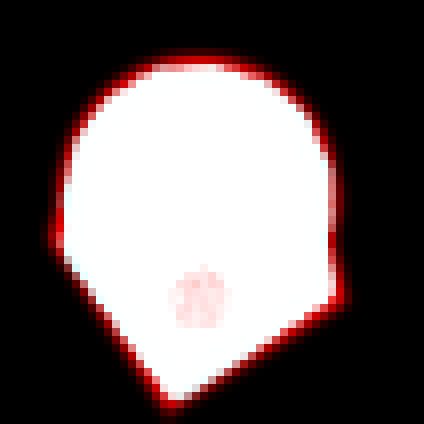

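>>> servo_tool([
  [[-0.1, -0.7, -2], [0, 0, 8]],
  [[-0.1, -0.7, -4], [0, 0, 16]],
  [[-0.1, -0.7, -6], [0, 0, 24]],
  [[-0.1, -0.7, -8], [0, 0, 33]],
  [[-0.1, -0.7, -9], [0, 0, 33]],
  [[-0.1, -0.7, -9], [0, 0, 33]],
  [[-0.1, -0.7, -9], [0, 0, 33]],
])

```text
clock: 5.45
position: [0.5078, -0.1503, 0.1171]
ee_rot: [0.983, 1.338, -0.983]
force: [0.5, -0.2, 0.2]
width: 1.002
```

Run:
```python
from h import *
np.set_printoptions(precision=4,suppress=True)
s=arm.observe();p=arm.get_image("wrist")
T=R.from_rotvec(s["ee_rot"]).as_matrix();print(s["position"],np.degrees(np.arctan2(T[1,1],T[0,1])),T[:,0])
cv2.imwrite("pics/w3.png",p["frame"])
u=proj(p,[.507,-.1506,.045])[0];print(u)
print(fitcart(p,u,win=45,deb="pics/d3.png"))
```

```text
[ 0.5078 -0.1503  0.1171] 17.387120238716513 [-0.0004  0.0009 -1.    ]
[313.6458 210.3459]
(np.float64(0.5074406836259814), np.float64(-0.15067124680822314), np.float64(18.894197634246453), np.float64(98.08659362792969))
```

View pics/w3.png

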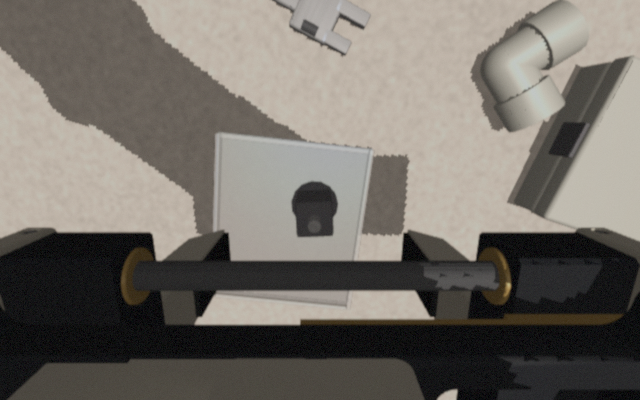

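View pics/d3.png

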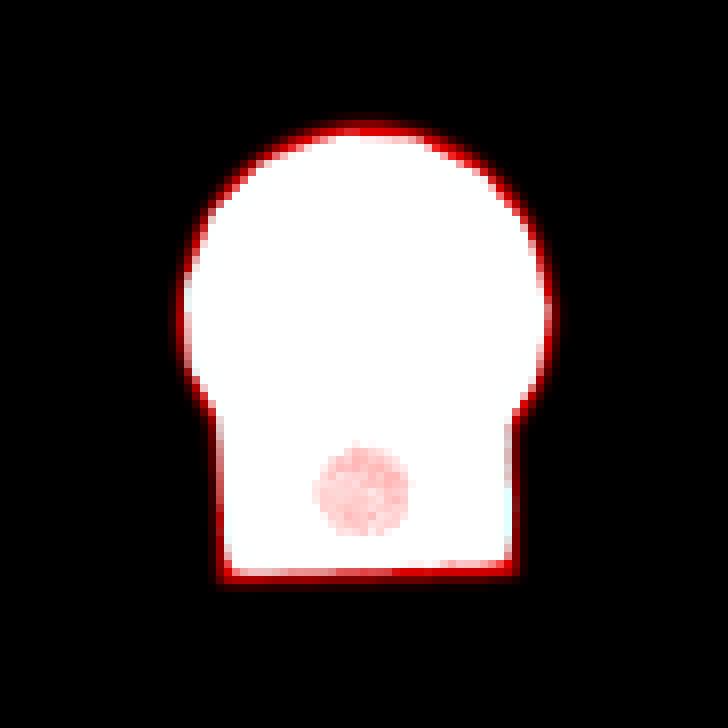

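>>> servo_tool([
  [[0, 0, -3], [0, 0, 1]],
  [[0, 0, -6], [0, 0, 1.3]],
  [[0, 0, -8], [0, 0, 1.3]],
  [[0, 0, -8.3], [0, 0, 1.3]],
  [[0, 0, -8.3], [0, 0, 1.3]],
  [[0, 0, -8.3], [0, 0, 1.3]],
])

```text
clock: 6.1
position: [0.5091, -0.1507, 0.0358]
ee_rot: [0.967, 1.344, -0.964]
force: [-0.0, -0.3, -0.1]
width: 0.999
```

>>> servo_tool([
  [[0, 0, 0], [0, 0, 0]],
  [[0, 0, 0], [0, 0, 0]],
  [[0, 0, 0], [0, 0, 0]],
  [[0, 0, 0], [0, 0, 0]],
  [[0, 0, 0], [0, 0, 0]],
  [[0, 0, 0], [0, 0, 0]],
  [[0, 0, 0], [0, 0, 0]],
  [[0, 0, 0], [0, 0, 0]],
], grip=0, squeeze=45)

```text
clock: 6.9
position: [0.5091, -0.1507, 0.0358]
ee_rot: [0.967, 1.344, -0.964]
force: [0.2, 0.2, -0.7]
width: 0.356
```

Run:
```python
from h import *
np.set_printoptions(precision=4,suppress=True)
s=arm.observe()
T=R.from_rotvec(s["ee_rot"]).as_matrix();print(s["clock"],s["position"],np.degrees(np.arctan2(T[1,1],T[0,1])),T[:,0],s["width"],s["force"],s["joints"])
```

```text
6.9 [ 0.5091 -0.1507  0.0358] 18.68635135704413 [ 0.0024  0.0003 -1.    ] 0.35646759143394696 [ 0.1908  0.1874 -0.6527] [-0.048   0.5404  0.3236  2.0184 -0.2856  0.6232  0.7919]
```

>>> servo_tool([
  [[0, 0, 0], [0, 0, 0]],
  [[0, 0, 0], [0, 0, 0]],
  [[0, 0, 0], [0, 0, 0]],
  [[0, 0, 0], [0, 0, 0]],
])

```text
clock: 7.3
position: [0.509, -0.1507, 0.0357]
ee_rot: [0.967, 1.344, -0.964]
force: [-0.5, -0.7, 0.2]
width: 0.284
```

>>> servo_tool([
  [[0, 0, 1], [0, 0, 0]],
  [[0, 0, 3], [0, 0, 0]],
  [[0, 0, 6], [0, 0, 0]],
  [[0, 1, 9.5], [0, 0, 0]],
  [[0.5, 6, 9.5], [0, 0, 4]],
  [[1, 11, 9.5], [0, 0, 8]],
  [[1.5, 16, 9.5], [0, 0, 12]],
  [[2, 21, 9.5], [0, 0, 16]],
  [[2.5, 26, 9.5], [0, 0, 16]],
  [[2.9, 30, 9.5], [0, 0, 16]],
  [[2.9, 32.8, 9.5], [0, 0, 16]],
  [[2.9, 32.8, 9.5], [0, 0, 16]],
])

```text
clock: 8.5
position: [0.5374, 0.183, 0.1312]
ee_rot: [0.751, 1.438, -0.744]
force: [-0.8, -0.5, -0.8]
width: 0.279
```

>>> servo_tool([
  [[0, 0, 0], [0, 0, 0]],
  [[0, 0, 0], [0, 0, 0]],
])

```text
clock: 8.7
position: [0.5373, 0.1826, 0.1315]
ee_rot: [0.751, 1.438, -0.744]
force: [0.1, -0.5, -0.4]
width: 0.28
```

Run:
```python
from h import *
np.set_printoptions(precision=4,suppress=True)
s=arm.observe()
T=R.from_rotvec(s["ee_rot"]).as_matrix();print(s["clock"],s["position"],np.degrees(np.arctan2(T[1,1],T[0,1])),T[:,0],s["width"],s["force"],s["joints"])
for n,c in (("scene",(404,225)),("side",(268,262)),("wrist",(315,210))):
    p=arm.get_image(n); print(n,proj(p,s["position"])); crop(p,proj(p,s["position"])[0] if n!="wrist" else c,66,3,f"pics/{n}4.png")
cv2.imwrite("pics/m4.png",np.hstack([cv2.imread(f"pics/{n}4.png")[:390,:390] for n in("scene","side")]))
cv2.imwrite("pics/w4.png",p["frame"])
```

```text
8.7 [0.5373 0.1826 0.1315] 35.06878316784339 [ 0.0024  0.0032 -1.    ] 0.2795814535167926 [ 0.0528 -0.5426 -0.4291] [-0.6144  0.4424  0.2663  1.8489 -0.1512  0.8662  0.3374]
scene [[411.3692 220.9961]]
side [[265.1813 244.43  ]]
wrist [[314.7903 247.1477]]
```

View pics/m4.png

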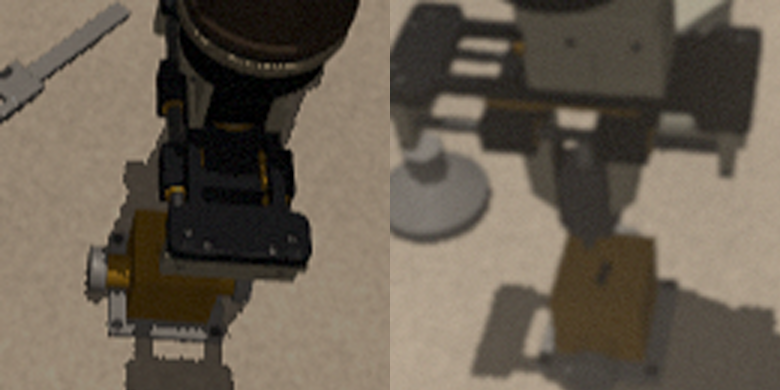

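View pics/w4.png

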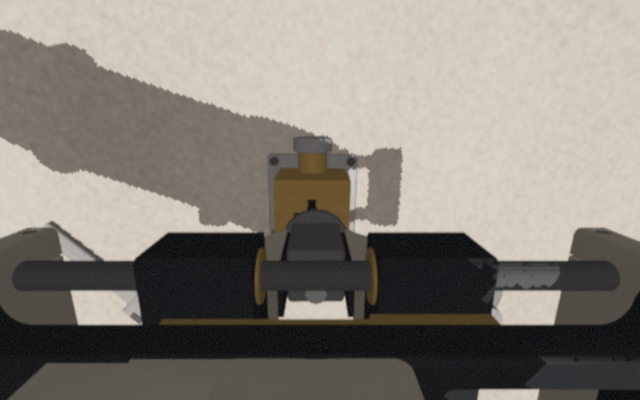

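Run:
```python
from h import *
import pickle
np.set_printoptions(precision=4,suppress=True)
s=arm.observe();p=arm.get_image("wrist");pickle.dump((p,s),open("w5.pkl","wb"))
T=R.from_rotvec(s["ee_rot"]).as_matrix()
tcp=np.array(s["position"])
f=cv2.resize(p["frame"][150:310,230:400],None,fx=4.5,fy=3.7*4.5/3.7,interpolation=cv2.INTER_CUBIC)[:600]
def dr(P,col,close=True):
    uv=(proj(p,P)-[230,150]+.5)*4.5
    cv2.polylines(f,[np.round(uv).astype(int)],close,col,1)
t=np.linspace(0,2*np.pi,60)
x=T[:,0];A=T[:,1];B=T[:,2]
for off,col in ((0.0,(0,255,0)),):
    c=tcp+x*(.0317)  # underside
    for h,r in ((.018,.019),(.024,.019),(.076,.0045)):
        dr(np.array([c-x*h+r*(np.cos(a)*A+np.sin(a)*B) for a in t]),col)
m=np.array([.538,.178,.064]);y=np.radians(34.5);u=np.array([np.cos(y),np.sin(y),0]);v=np.array([-u[1],u[0],0])
dr(np.array([m+.028*(a*u+b*v) for a,b in((1,1),(-1,1),(-1,-1),(1,-1))]),(255,0,0))
for a,b in((.014,.0038),(.0038,.014)): dr(np.array([m+a*i*u+b*j*v for i,j in((1,1),(-1,1),(-1,-1),(1,-1))]),(0,0,255))
cv2.imwrite("pics/o5.png",f)
```

```text
(no output)
```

View pics/o5.png

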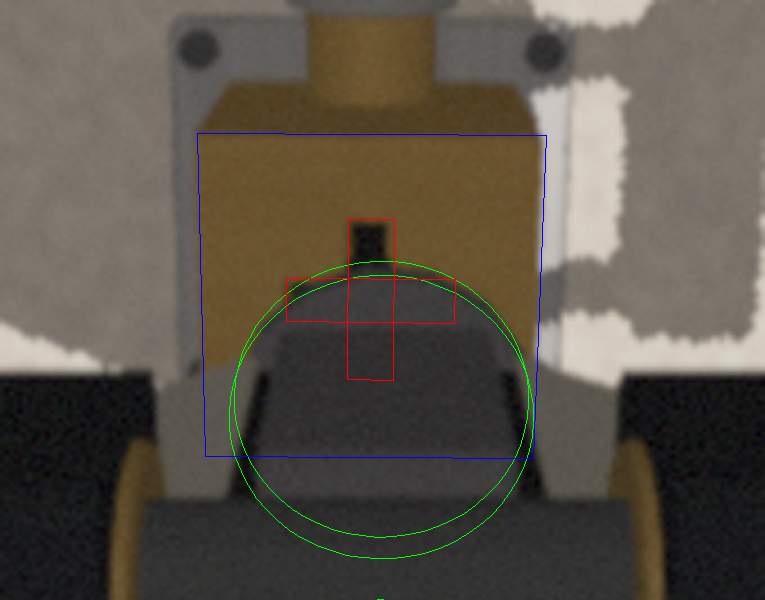

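>>> servo_tool([
  [[0.05, -0.5, -1.2], [0, 0, -0.5]],
  [[0.05, -0.5, -2.4], [0, 0, -0.5]],
  [[0.05, -0.5, -2.4], [0, 0, -0.5]],
  [[0.05, -0.5, -2.4], [0, 0, -0.5]],
  [[0.05, -0.5, -2.4], [0, 0, -0.5]],
])

```text
clock: 9.4
position: [0.5381, 0.1769, 0.1073]
ee_rot: [0.758, 1.435, -0.752]
force: [-0.0, 0.4, -1.5]
width: 0.282
```

```bash
cat > ov.py <<'E'
from h import *
import sys
np.set_printoptions(precision=4,suppress=True)
s=arm.observe();p=arm.get_image("wrist")
T=R.from_rotvec(s["ee_rot"]).as_matrix()
tcp=np.array(s["position"]);print(s["clock"],tcp,np.degrees(np.arctan2(T[1,1],T[0,1])),T[:,0],s["force"],s["ft_torque"],s["width"])
f=cv2.resize(p["frame"][150:310,230:400],None,fx=4.5,fy=4.5,interpolation=cv2.INTER_CUBIC)[:600]
def dr(P,col,close=True):
    uv=(proj(p,P)-[230,150]+.5)*4.5
    cv2.polylines(f,[np.round(uv).astype(int)],close,col,1)
t=np.linspace(0,2*np.pi,60)
x=T[:,0];A=T[:,1];B=T[:,2]
c=tcp+x*(.0317)
for h,r in ((.018,.019),(.024,.019)):
    dr(np.array([c-x*h+r*(np.cos(a)*A+np.sin(a)*B) for a in t]),(0,255,0))
m=np.array([.538,.178,.064]);y=np.radians(34.5);u=np.array([np.cos(y),np.sin(y),0]);v=np.array([-u[1],u[0],0])
dr(np.array([m+.028*(a*u+b*v) for a,b in((1,1),(-1,1),(-1,-1),(1,-1))]),(255,0,0))
cv2.imwrite(sys.argv[1],f)
E
python3 ov.py pics/o6.png
```

```text
9.4 [0.5381 0.1769 0.1073] 34.490861245680506 [ 0.0024  0.003  -1.    ] [-0.0193  0.4093 -1.4851] [-0.0585  0.0517  0.0372] 0.2822021723227273
```

View pics/o6.png

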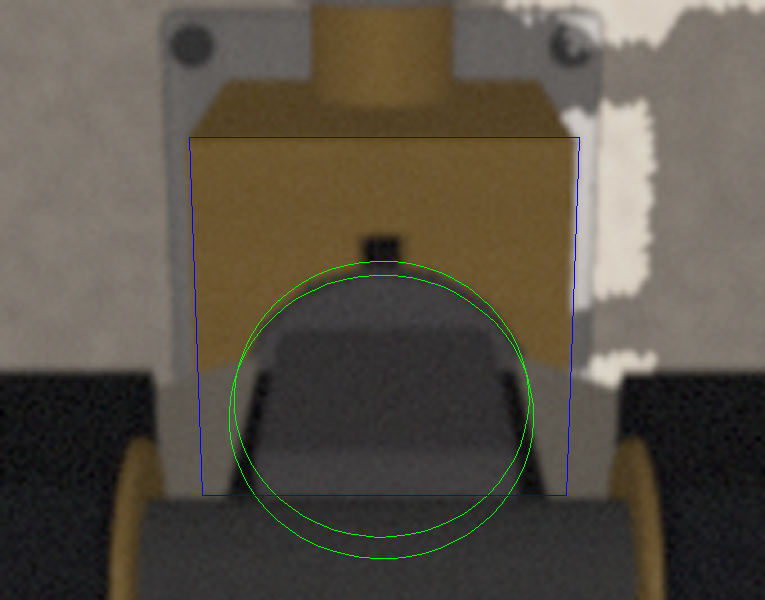

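>>> servo_tool([
  [[-0.06, 0.08, -0.4], [0, 0, 0]],
  [[-0.06, 0.08, -0.8], [0, 0, 0]],
  [[-0.06, 0.08, -1.2], [0, 0, 0]],
  [[-0.06, 0.08, -1.5], [0, 0, 0]],
  [[-0.06, 0.08, -1.5], [0, 0, 0]],
])

```text
clock: 9.95
position: [0.5374, 0.1776, 0.0919]
ee_rot: [0.758, 1.435, -0.753]
force: [0.5, -0.2, 0.1]
width: 0.283
```

```bash
python3 ov.py pics/o7.png
```

```text
9.95 [0.5374 0.1776 0.0919] 34.490678512254235 [ 0.002   0.0027 -1.    ] [ 0.4904 -0.1851  0.0811] [0.0333 0.0389 0.0078] 0.2831061206947033
```

View pics/o7.png

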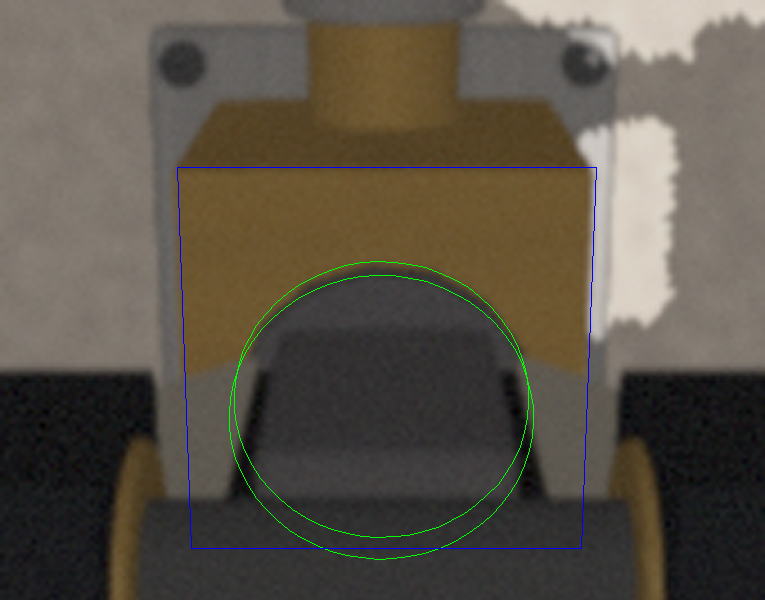

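>>> servo_tool([
  [[0.02, 0, -0.3], [0, 0, 0]],
  [[0.02, 0, -0.6], [0, 0, 0]],
  [[0.02, 0, -0.9], [0, 0, 0]],
  [[0.02, 0, -1.2], [0, 0, 0]],
  [[0.02, 0, -1.2], [0, 0, 0]],
])

```text
clock: 10.5
position: [0.5378, 0.1777, 0.0802]
ee_rot: [0.758, 1.435, -0.752]
force: [-2.1, -1.0, 6.5]
width: 0.28
```

```bash
python3 ov.py pics/o8.png
```

```text
10.5 [0.5378 0.1777 0.0802] 34.49169584837555 [ 0.0023  0.003  -1.    ] [-2.1043 -1.0088  6.5477] [-0.2372  0.484   0.0361] 0.2797633916405901
```

>>> servo_tool([
  [[0, 0, -0.15], [0, 0, 0]],
  [[0, 0, -0.3], [0, 0, 0]],
  [[0, 0, -0.4], [0, 0, 0]],
  [[0, 0, -0.4], [0, 0, 0]],
])

```text
clock: 10.95
position: [0.5378, 0.1778, 0.0778]
ee_rot: [0.759, 1.435, -0.752]
force: [-7.0, -1.2, 20.3]
width: 0.281
```

```bash
python3 ov.py pics/o9.png
```

```text
10.95 [0.5378 0.1778 0.0778] 34.48010594520208 [ 0.0026  0.0038 -1.    ] [-7.0461 -1.1574 20.3404] [-0.6843  1.588  -0.023 ] 0.2806241793385359
```

View pics/o9.png

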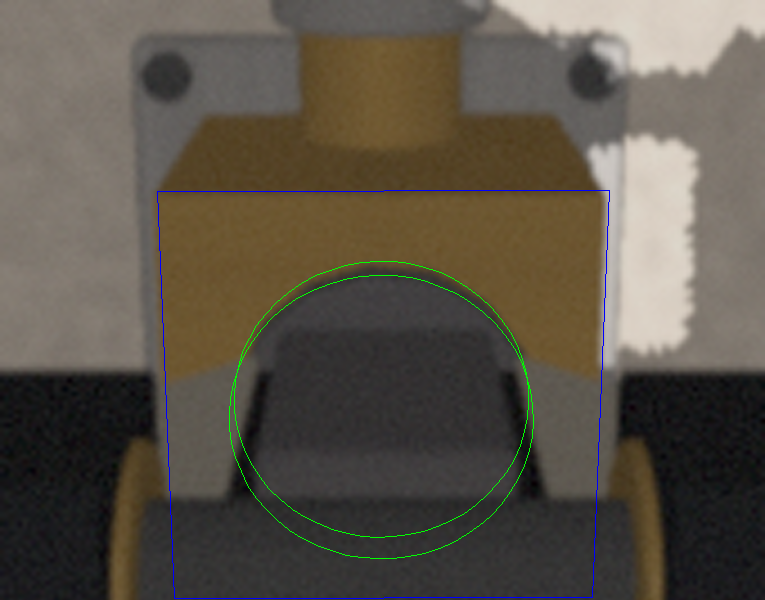

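>>> servo_tool([
  [[-0.04, 0, -0.1], [0, 0, 0]],
  [[-0.04, 0, -0.2], [0, 0, 0]],
  [[-0.04, 0, -0.2], [0, 0, 0]],
  [[-0.04, 0, -0.2], [0, 0, 0]],
])

```text
clock: 11.4
position: [0.5378, 0.1778, 0.0777]
ee_rot: [0.761, 1.434, -0.751]
force: [-7.5, -2.4, 24.9]
width: 0.28
```

```bash
python3 ov.py pics/o10.png
python3 - <<'E'
from h import *
for n in("scene","side"):
    p=arm.get_image(n); crop(p,proj(p,[.538,.178,.07])[0],65,3,f"pics/{n}10.png")
cv2.imwrite("pics/m10.png",np.hstack([cv2.imread(f"pics/{n}10.png") for n in("scene","side")]))
E
```

```text
11.4 [0.5378 0.1778 0.0777] 34.4600714316695 [ 0.0037  0.0048 -1.    ] [-7.5005 -2.3774 24.922 ] [-0.8215  1.7524  0.0241] 0.2801251916940153
```

View pics/m10.png

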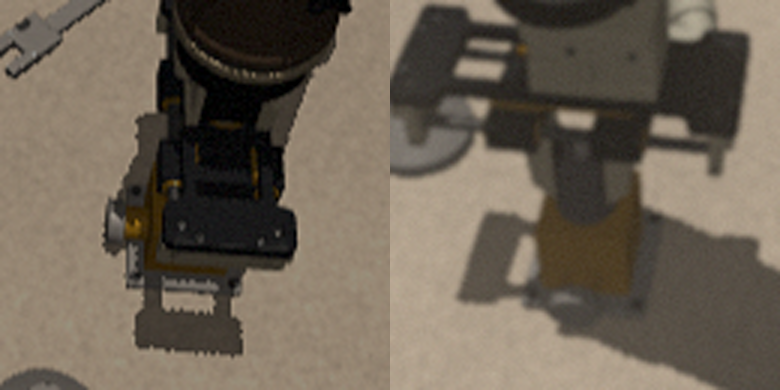

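Run:
```python
from h import *
for i in range(4): p=arm.get_image("side")
s=arm.observe();print(s["clock"],np.round(s["position"],4),np.round(s["force"],1),s["width"])
print(arm.sign_off())
```

```text
11.75 [0.5378 0.1777 0.0778] [-7.9 -2.3 25. ] 0.2786941331591407
the job is handed in; nothing more can be done
None
```

I put the cartridge into the brass valve and handed the job in at 11.75 s. The gripper still holds it and presses down with about 25 N.

- **Method:** I gripped it by the square head and lifted it from the tray. I turned it about 16° to line up with the socket, at about 34.5° yaw, then pushed it down in steps.
- **Fit:** The foot entered the socket with almost no force.
- **Seat:** The upward force then rose to about 6.5 N as the cartridge pressed on the seat.
- **Home position:** The tool stopped at z = 0.0777–0.0778 m, against 0.0777 m predicted for fully home. Commanding it another 2 mm down raised the force from 20 N to 25 N but moved it only about 0.1 mm. The side view shows the flange on the brass. The seat joint can't be read directly, so full depth comes from the height, the force and that picture.
- **Hold:** In the last 0.35 s before hand-in the height and force stayed steady.
- **Side force:** About 8 N of sideways force remained. I shifted the target 0.4 mm to reduce it, but that did not help.
- **Other objects:** The route was chosen clear of the elbow, shower head, wrench and clip box. I took no final measurement of where they lie.

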